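Gauge the stage's gap with spacer blocks

TASK

The jaws of the small grey specimen stage have been locked at an unknown opening. Gauge the gap with the three colour-coded spacer blocks: find the thickest one that goes down freely between the jaws, and leave it standing upright in the gap, fully down on the stage's base plate and about midway along the jaws. Leave the other two blocks standing upright on the bench.

Things in the scene. Friction and masses are not known exactly. Their poses are not given: they have to be found in the camera images.
- stage: grey base plate 90 (x) by 150 (y) by 14 mm, fixed to the bench, with two aluminium jaws, each 70 mm along x (centred on x = 0), 30 mm thick, tops 44 mm above the bench, inner upper edges rounded by 6 mm. The gap between them is open above and at both x ends. Origin: centre of the plate's underside, z up; inner face of the fixed jaw at y = +30 mm, of the sliding jaw at y = +30 mm minus the gap.
- jaw (a joint): position of the sliding jaw in m: its value is the gap between the jaw faces (somewhere from 0.024 to 0.058). The jaw is locked and does not give. A block that goes in with at least 4 mm play in all must be preferred to a thinner one; with less play, the next thinner one is accepted too.
- block_thin: spacer block, blue body 62 mm long (x), 20 mm thick (y), 40 mm high (z), long lower edges rounded by 5 mm; on top, in the middle, a white grip tab 40 mm long (x), 14 mm thick (y), 36 mm high. Origin at the centre of the underside, z up. Stands loose on the bench at the start; half a turn about z makes no difference.
- block_middle: spacer block, yellow body 62 mm long (x), 34 mm thick (y), 40 mm high (z), long lower edges rounded by 5 mm; on top, in the middle, a white grip tab 40 mm long (x), 14 mm thick (y), 36 mm high. Origin at the centre of the underside, z up. Stands loose on the bench at the start; half a turn about z makes no difference.
- block_thick: spacer block, red body 62 mm long (x), 48 mm thick (y), 40 mm high (z), long lower edges rounded by 5 mm; on top, in the middle, a white grip tab 40 mm long (x), 14 mm thick (y), 36 mm high. Origin at the centre of the underside, z up. Stands loose on the bench at the start; half a turn about z makes no difference.
There are look-alikes about, which are no part of the job. Of the things shaped like the block_thin, the blue one is meant.

How it is judged (in metres and radians):
At the end, for the whole second after the job is handed in: The thickest block the gap admits (or the next thinner, if that one has under 4 mm play) is within 4 mm of the base plate between the jaws, within 20 mm of their mid-length; the other two are on the bench (within 6 mm); all upright within 10 degrees, at rest (((z of block_thin in the frame of stage between 0.01 and 0.018 m and x of block_thin in the frame of stage between -0.02 and 0.02 m and y of block_thin in the frame of stage between -0.03 and 0.03 m and value of joint jaw below 0.038 m and height (world z) of each of block_middle, block_thick below 0.006 m) or (z of block_middle in the frame of stage between 0.01 and 0.018 m and x of block_middle in the frame of stage between -0.02 and 0.02 m and y of block_middle in the frame of stage between -0.03 and 0.03 m and value of joint jaw below 0.052 m and height (world z) of each of block_thin, block_thick below 0.006 m) or (z of block_thick in the frame of stage between 0.01 and 0.018 m and x of block_thick in the frame of stage between -0.02 and 0.02 m and y of block_thick in the frame of stage between -0.03 and 0.03 m and height (world z) of each of block_thin, block_middle below 0.006 m)) and angle between each of block_thin, block_middle, block_thick's own z axis and vertical below 0.17 rad and linear speed of each of block_thin, block_middle, block_thick below 0.02 m/s); the robot touches nothing.
It also fails if it takes over 48 s, if anything falls off the work surface, if the arm or the gripper's body presses on something with over 40 N, if the wrist force passes 120 N, or if a joint passes its speed limit or range.

ROBOT

A 6-joint arm with a two-finger parallel gripper is mounted at the origin on a cart in front of the work surface, level with it; the furniture and walls round the work are solid. World frame = base frame: x ahead of the robot, y to its left, z up, the work surface at z = 0. Lengths are in m, angles in degrees, forces in N, time in s.
With the tool pointing down it reaches from about 0.425 to 0.95 m from the base axis. Payload 3.5 kg.
Tool frame: the origin (TCP) lies midway between the tips of the shut fingers; the grasp point (between the pads) lies 19 mm behind it; z points along the fingers, x is the direction in which the jaws open and shut, and the axes are right-handed (so a half turn about z gives the same grasp; the last joint's range is limited). The gripper opens to 85 mm and grips with 20 to 120 N. Pads are 22 mm wide; open, the fingers measure 114 mm over their backs; the gripper's body (76 mm by 85 mm) begins 54 mm behind the grasp point. The pads swing forward as they close: fully open they stand 13 mm farther back than shut.
Start: joints at [61.077, 16.404, 90.338, -0, 73.258, -8.594], TCP at [0.234, 0.633, 0.231] pointing down, gripper open.
Joint ranges: [-158.93, 158.93], [-51.34, 127.21], [12.03, 142.37], [-87.48, 267.48], [13.55, 161.25], [-162.69, 162.69]. Speed limits (degrees/s): [159.86, 159.86, 180, 180, 180, 180].

INTERFACE

Orientations are given as [roll, pitch, yaw] about the fixed x, y, z axes, in that order (R = Rz(yaw) Ry(pitch) Rx(roll)).
In Python, from rig import ctrl gives the robot as it stands.
- The arm moves only by the tool carry_out, never from a script. Its argument "series" is one flat list of numbers, 5 for each row, row after row: the shift along the tool's x, y, z in units of 40 mm (1.0 is 40 mm), then the turn about the tool's z in units of 6 degrees (1.0 is 6 degrees), then the opening, from 0 (shut) to 1 (fully open). In form: [dx, dy, dz, turn, fingers, dx, dy, dz, turn, fingers, ...]. A call has 1 to 12 rows; each row shifts and turns the commanded pose from where the row before left it, along the tool's axes as they then stand; what a row does not reach is not made up. A row lasts 1/10 s, in which the tool goes at most 50 mm and 8.59 degrees, less where a joint would pass 70% of its speed; a pose out of reach is approached as far as the arm can. A call is refused whole if a number of a shift passes 1 or a number of a turn 1, either way. A call with a gripper value outside its range is refused whole. The fingers move at their own pace and stop on an object; "squeeze" is the grip in N (left out, the last holds). Time passes only in rows, so rows that do not move let the fingers close. It gives the time, the measured TCP pose, the force and the opening at its end, in the units of the state.
- ctrl.state(): the state, without advancing time (a new reading comes with each control period).
- ctrl.grab_frame(name): name is "scene" or "top" or "wrist"; returns a dict with "pixels" (480x640x3 uint8, red, green, blue), "vertical_fov" (degrees; the focal length in pixels is half the picture's height over the tangent of half this angle, whatever the lens; pixels are square), "cx", "cy" (the principal point, pixels), "R" (3x3) and "t" (3): a world point X has camera coordinates R X + t. Camera axes: x right, y down, z forward; pixel columns grow to the right and rows downward; lengths in m; the calibration is good to about 2 mm. A picture is of the moment at which its call begins. There is no depth.
- ctrl.close_job(): hands the job in, once; it reports no verdict.
The state is a dict: "t": time; "joints": joint angles; "joint_velocities": joint speeds; "joint_efforts": joint torques, N m; "eef_pos": TCP position; "tool_rot": TCP orientation; "ft_force": force on the tool from outside, world axes, zero at the start; "ft_torque": the same for the moment, N m; "width": finger opening in m.
Only numpy, scipy, OpenCV 4.12 (cv2) and the standard library are available. Lean on these libraries where they do the work, as an engineer would, in place of code of your own. Each camera call takes 0.05 s, during which the arm holds its last target. There are 200 camera calls.

## Working session

There is one attempt and no reset: what is moved stays moved. The work goes in short steps, Python scripts to look and compute and a tool call to move; the robot and the scene stay as the last step left them, time stands still between calls to the robot, and variables do not carry over. Pictures are saved under pics/ and viewed, about 8 in all and at most 12, crops included, and the job is handed in when it is done.

Besides the shell and the picture viewer there is one more tool, called after "Request:" as a command line: name --argument value ..., lists and objects as JSON in quotes. carry_out: Moves the arm, as the interface text tells. Its arguments: {"type":"object","properties":{"series":{"type":"array"},"squeeze":{"type":"number"}},"required":["series"]}

```bash
mkdir -p pics
python3 - <<'E'
from rig import ctrl
import cv2, pickle
s=ctrl.state(); print(s)
for n in ("scene","top"):
    f=ctrl.grab_frame(n); pickle.dump(f,open(f"{n}.pkl","wb"))
    cv2.imwrite(f"pics/{n}0.png",f["pixels"][:,:,::-1]); print(n,f["vertical_fov"],f["cx"],f["cy"],f["R"],f["t"])
E
```

```text
{'t': 0.0, 'joints': array([ 6.10758773e+01,  1.64545719e+01,  9.04223127e+01, -1.10395974e-03,
        7.32599949e+01, -8.59371613e+00]), 'joint_velocities': array([ 0.06805486,  0.03987406, -0.06614757, -0.06966398, -0.0285699 ,
       -0.01907988]), 'joint_efforts': array([-7.73835800e-04, -4.05971074e+01, -2.92628253e+01, -7.97999405e-05,
        5.75276950e-03,  5.26286588e-07]), 'eef_pos': array([0.23416385, 0.63237733, 0.22993871]), 'tool_rot': array([-1.79980591e+02,  1.35500566e-01,  6.96699356e+01]), 'ft_force': array([-0.24728494,  0.28177497, -0.41973454]), 'ft_torque': array([-0.02671638,  0.03206878, -0.03600645]), 'width': 0.08546351321552349}
scene 49.894483971373106 310.788624761988 241.32873694344352 [[ 0.77740206 -0.62897556  0.00598206]
 [-0.35606332 -0.44788773 -0.82013139]
 [ 0.51852189  0.63544184 -0.57214397]] [-0.45189966  0.17614187  0.9668187 ]
top 56.88660467886402 311.7873628269915 241.35838250230574 [[ 0.02322813 -0.99961171 -0.01539085]
 [-0.99060301 -0.02093781 -0.13515655]
 [ 0.13478182  0.01838566 -0.99070471]] [-0.06839685  0.50032736  0.8296725 ]
```

View pics/scene0.png

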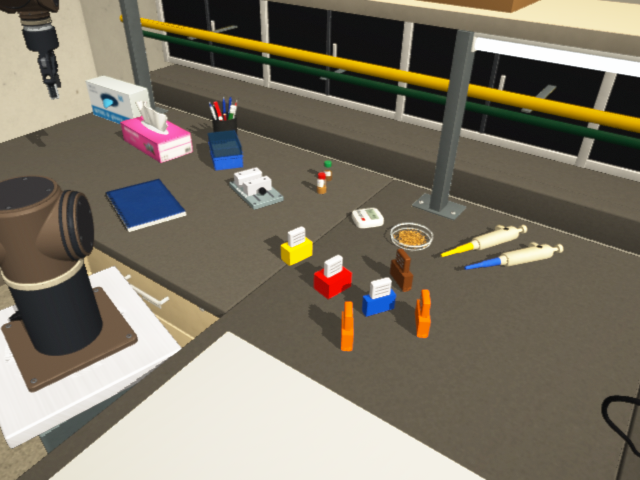

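View pics/top0.png

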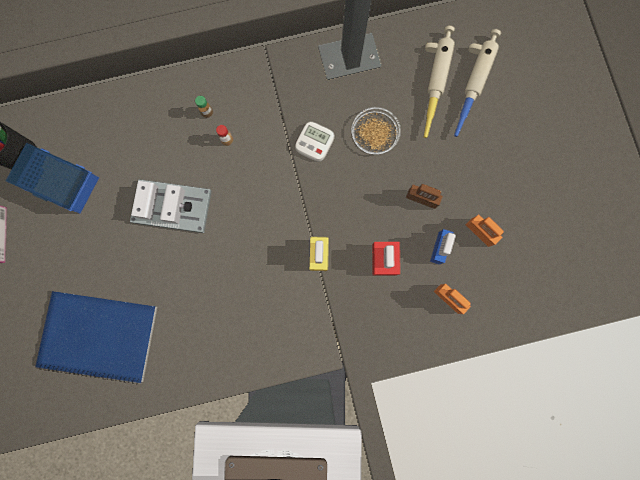

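The scene view shows yellow, red and blue blocks at (297,248), (333,277) and (379,300), with the stage at (256,188). In the top view they are at (319,253), (387,258) and (444,246), with the stage jaws at (143,202) and (171,203). I'll zoom in to measure.

```bash
cat > h.py <<'E'
import numpy as np, cv2, pickle
def ray(f,uv,z):
    uv=np.atleast_2d(np.asarray(uv,float)); F=240/np.tan(np.radians(f["vertical_fov"]/2))
    d=np.c_[(uv[:,0]-f["cx"])/F,(uv[:,1]-f["cy"])/F,np.ones(len(uv))]@f["R"]
    c=-f["R"].T@f["t"]; return c+d*((z-c[2])/d[:,2])[:,None]
def proj(f,X):
    F=240/np.tan(np.radians(f["vertical_fov"]/2)); p=np.atleast_2d(X)@f["R"].T+f["t"]
    return np.c_[f["cx"]+F*p[:,0]/p[:,2],f["cy"]+F*p[:,1]/p[:,2]]
E
python3 - <<'E'
from h import *
t=pickle.load(open("top.pkl","rb"));im=t["pixels"]
a=cv2.resize(im[175:240,120:220],None,fx=8,fy=8,interpolation=cv2.INTER_CUBIC)[:, :800]
b=cv2.resize(im[222:290,300:460],None,fx=5,fy=5,interpolation=cv2.INTER_CUBIC)
cv2.imwrite("pics/a.png",a[:,:,::-1]);cv2.imwrite("pics/b.png",b[:,:,::-1])
hsv=cv2.cvtColor(im,cv2.COLOR_RGB2HSV)
print("cam",-t["R"].T@t["t"])
for n,(x0,x1,y0,y1) in dict(yel=(305,335,232,275),red=(368,405,236,280),blue=(430,460,225,268)).items():
    sub=hsv[y0:y1,x0:x1].astype(int); w=((sub[...,1]<70)&(sub[...,2]>150)).astype(np.uint8)
    c=max(cv2.findContours(w,0,2)[0],key=cv2.contourArea)
    q=ray(t,c.reshape(-1,2)+[x0,y0],.076)[:,:2]
    r=cv2.minAreaRect((q*1000).astype(np.float32)); print(n,"tab",r)
    m=((sub[...,1]>120)&(sub[...,2]>60)|(w>0)).astype(np.uint8)
    c=max(cv2.findContours(m,0,2)[0],key=cv2.contourArea)
    q=ray(t,c.reshape(-1,2)+[x0,y0],.04)[:,:2]
    print(n,"body",cv2.minAreaRect((q*1000).astype(np.float32)))
E
```

```text
cam [ 0.38538975 -0.0731486   0.88853029]
yel tab ((478.2991027832031, -70.85543823242188), (37.149383544921875, 12.942423820495605), 1.1526740789413452)
yel body ((477.64886474609375, -69.97370910644531), (63.97126388549805, 34.511940002441406), 1.065347671508789)
red tab ((471.8741455078125, -201.52317810058594), (37.169185638427734, 12.867668151855469), 0.037277597934007645)
red body ((471.7624206542969, -199.65206909179688), (62.48814010620117, 51.913761138916016), 0.2808459997177124)
blue tab ((498.20831298828125, -311.0081787109375), (13.945660591125488, 39.18104553222656), 73.44810485839844)
blue body ((495.5541687011719, -310.15460205078125), (31.943788528442383, 67.35250091552734), 72.86241149902344)
```

View pics/a.png

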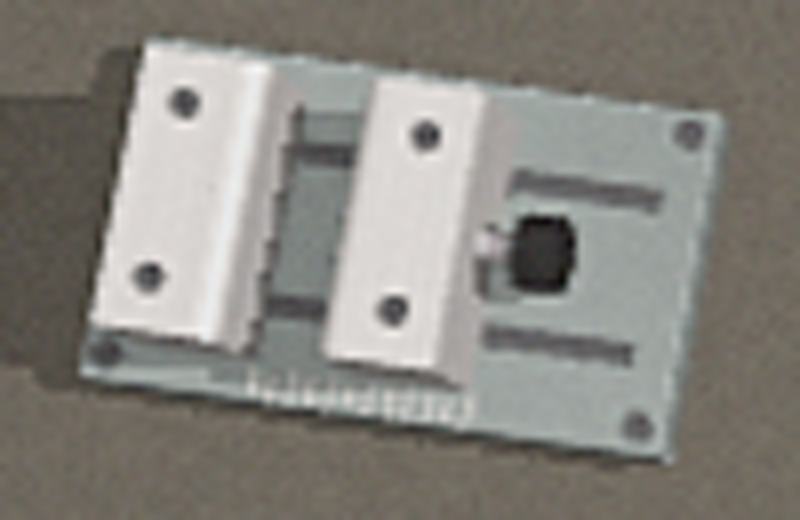

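View pics/b.png

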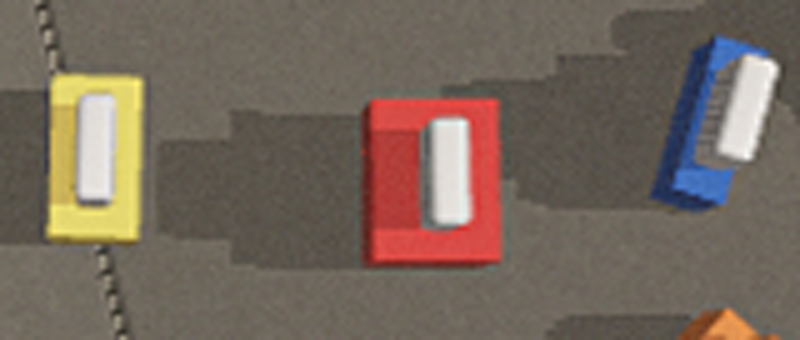

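Crop a gives clear jaw edges. At z = 44 mm the fixed jaw's outer edge runs (147,45)-(92,325) and the sliding jaw's outer edge runs (487,95)-(432,372). The fixed inner foot is about (298,105)-(255,350), and the plate's right corners are (722,115) and (668,462). In crop b the three tabs are clean, with yellow and red lying along x and blue turned.

Run:
```python
from h import *
t=pickle.load(open("top.pkl","rb"))
def P(pts,z): return ray(t,(np.array(pts)+.5)/8-.5+[120,175],z)[:,:2]*1000
pl=P([(722,115),(668,462),(80,372)],.014); print("plate",pl.round(1), np.linalg.norm(pl[0]-pl[1]),np.linalg.norm(pl[2]-pl[1]))
fo=P([(147,42),(92,327)],.044); so=P([(487,94),(434,372)],.044); fi=P([(298,105),(257,350)],.014)
sl=P([(375,82),(325,358)],.044)
for n,e in dict(fo=fo,so=so,fi=fi,sl=sl).items():
    d=e[0]-e[1]; print(n,e.round(1),np.linalg.norm(d),np.degrees(np.arctan2(d[1],d[0])))
d=np.mean([fo[0]-fo[1],so[0]-so[1],pl[0]-pl[1]],0);d/=np.linalg.norm(d);nrm=np.array([-d[1],d[0]])
print("yaw",np.degrees(np.arctan2(d[1],d[0])))
for n,e in dict(fo=fo,so=so,fi=fi,sl=sl,pl=pl[:2]).items(): print(n,(e@nrm).round(1),(e@d).round(1))
# scene view
s=pickle.load(open("scene.pkl","rb"));im=s["pixels"]
cv2.imwrite("pics/c.png",cv2.resize(im[160:215,215:295],None,fx=10,fy=10,interpolation=cv2.INTER_CUBIC)[:,:,::-1])
```

```text
plate [[607.5 152.8]
 [518.1 161.5]
 [537.9 311.7]] 89.84542101297245 151.47008543688543
fo [[615.6 288.4]
 [543.9 296.4]] 72.1482596744073 -6.384633046498054
so [[604.  203.3]
 [534.5 211.9]] 70.10839931715464 -6.998560010947715
fi [[608.  261.3]
 [544.5 267.2]] 63.819635951505695 -5.314004826145565
sl [[606.5 231.2]
 [537.4 238.7]] 69.58196940729468 -6.2337445241002305
yaw -6.2562827785895925
fo [353.8 353.9] [580.5 508.3]
so [267.9 268.8] [578.3 508.2]
fi [326. 325.] [575.9 512.1]
sl [295.9 295.9] [577.7 508.1]
pl [218.1 217. ] [587.2 497.4]
```

View pics/c.png

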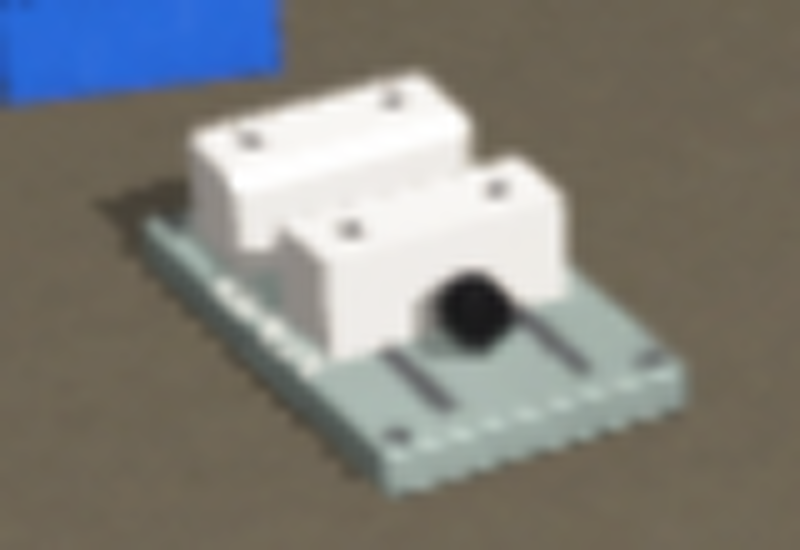

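The gap is about 25.5–27 mm (outer jaw edges 85.5 mm apart, less 60), so only the 20 mm blue block fits. Its centre is near world (0.574, 0.250), with stage yaw about −6.3°. The scene crop shows the gap, stage scale and knob clearly, and agrees. I'll start with a leg around the base.

Request:
carry_out --series '[-0.64, 0.87, 0, 0, 0.5, -0.64, 0.87, 0, 0, 0.5, -0.64, 0.87, 0, 0, 0.5, -0.64, 0.87, 0, 0, 0.5, -0.64, 0.87, 0, 0, 0.5, -0.64, 0.87, 0, 0, 0.5, -0.64, 0.87, 0, 0, 0.5, -0.64, 0.87, 0, 0, 0.5, -0.64, 0.87, 0, 0, 0.5, -0.64, 0.87, 0, 0, 0.5, -0.64, 0.87, 0, 0, 0.5, -0.64, 0.87, 0, 0, 0.5]' --squeeze 40

```text
t: 1.3
eef_pos: [0.5197, 0.1982, 0.2309]
tool_rot: [-180.0, 0.0, 69.7]
ft_force: [0.6, -0.0, 0.5]
width: 0.0424
```

Request:
carry_out --series '[-1, 0.33, 0, 0, 0.5, -1, 0.33, 0, 0, 0.5, -1, 0.33, 0, 0, 0.5, -1, 0.33, 0, 0, 0.5, -1, 0.33, 0, 0, 0.5, -1, 0.33, 0, 0, 0.5, -1, 0.33, 0, 0, 0.5, -1, 0.33, 0, 0, 0.5, -1, 0.33, 0, 0, 0.5, -1, 0.33, 0, 0, 0.5, -1, 0.33, 0, 0, 0.5, -1, 0.33, 0, -0.6, 0.5]'

```text
t: 2.5
eef_pos: [0.5005, -0.3068, 0.2308]
tool_rot: [-180.0, -0.0, 73.3]
ft_force: [1.2, 0.5, 1.4]
width: 0.0427
```

Run:
```python
from rig import ctrl
from h import *
f=ctrl.grab_frame("wrist"); s=ctrl.state(); print(s["eef_pos"],s["tool_rot"])
pickle.dump(f,open("w1.pkl","wb")); cv2.imwrite("pics/w1.png",f["pixels"][:,:,::-1])
im=cv2.cvtColor(f["pixels"],cv2.COLOR_RGB2HSV).astype(int)
m=((im[...,0]>100)&(im[...,0]<130)&(im[...,1]>120)&(im[...,2]>40)).astype(np.uint8)
c=max(cv2.findContours(m,0,2)[0],key=cv2.contourArea); x,y,w,h=cv2.boundingRect(c); print("blue",x,y,w,h)
wm=np.zeros_like(m); wm[y:y+h,x:x+w]=((im[...,1]<60)&(im[...,2]>170))[y:y+h,x:x+w]
c=max(cv2.findContours(wm,0,2)[0],key=cv2.contourArea); q=c.reshape(-1,2)
print("tab rect px",cv2.minAreaRect(c)); print("tab world",cv2.minAreaRect((ray(f,q,.076)[:,:2]*1000).astype(np.float32)))
```

```text
[ 0.4999067  -0.3128385   0.23084914] [179.95356273   0.26113051  73.28433892]
blue 308 175 21 66
tab rect px ((317.0, 219.5), (41.0, 14.0), 90.0)
tab world ((498.8401794433594, -312.7325134277344), (12.783002853393555, 38.166812896728516), 73.33299255371094)
```

View pics/w1.png

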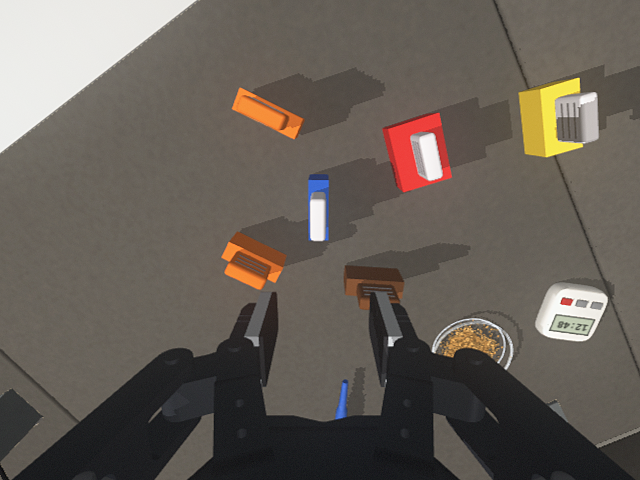

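The wrist view shows the blue tab at (317,219), upright in the picture. The tab's world position is (0.499, −0.313), within 1 mm of the TCP, and its yaw matches the tool. The fingers clear the orange look-alikes, so I'll go down and grip.

Request:
carry_out --series '[0, -0.02, 0.9, 0, 0.5, 0, 0, 0.9, 0, 0.5, 0, 0, 0.9, 0, 0.5, 0, 0, 0.9, 0, 0.5, 0, 0, 0.6, 0, 0.5, 0, 0, 0.42, 0, 0.5, 0, 0, 0, 0, 0.5, 0, 0, 0, 0, 0, 0, 0, 0, 0, 0, 0, 0, 0, 0, 0, 0, 0, 0, 0, 0, 0, 0, 0, 0, 0]'

```text
t: 3.75
eef_pos: [0.5012, -0.3057, 0.048]
tool_rot: [179.9, 0.1, 73.3]
ft_force: [-0.3, 0.2, 4.5]
width: 0.0131
```

Request:
carry_out --series '[0, 0, 0, 0, 0, 0, 0, 0, 0, 0, 0, 0, -0.3, 0, 0, 0, 0, -0.7, 0, 0, 0, 0, -0.8, 0, 0, 0, 0, -0.8, 0, 0, 0, 0, -0.8, 0, 0, 0, 0, 0, 0, 0, 0, 0, 0, 0, 0]'

```text
t: 4.65
eef_pos: [0.5003, -0.3051, 0.183]
tool_rot: [180.0, 0.0, 73.3]
ft_force: [-0.3, -0.7, -1.9]
width: 0.0134
```

Run:
```python
from rig import ctrl
from h import *
for i in range(3):
    s=ctrl.state(); print(s["t"],s["eef_pos"],s["tool_rot"],s["width"],s["joints"])
    f=ctrl.grab_frame("wrist")
g=ctrl.grab_frame("scene"); pickle.dump(f,open("w2.pkl","wb")); pickle.dump(g,open("s2.pkl","wb"))
o=np.hstack([cv2.resize(f["pixels"],(400,300)),cv2.resize(g["pixels"][200:380,260:500],(400,300))])
cv2.imwrite("pics/w2.png",o[:,:,::-1])
```

```text
4.65 [ 0.50026352 -0.30507752  0.18299175] [1.79953931e+02 2.99364867e-02 7.32720089e+01] 0.013437887635094164 [-4.12884745e+01  7.78945506e+00  1.05682326e+02 -8.81155573e-03
  6.64738750e+01 -1.14556982e+02]
4.7 [ 0.49954907 -0.3044837   0.18130216] [-1.79880408e+02 -4.89596104e-02  7.32689898e+01] 0.012919046405978617 [-4.12922368e+01  7.87194558e+00  1.05777667e+02 -5.64993694e-03
  6.64795093e+01 -1.14559017e+02]
4.75 [ 0.49922943 -0.30419755  0.1804081 ] [-1.79796588e+02 -8.79418602e-02  7.32688264e+01] 0.01337054224015213 [-4.12920976e+01  7.92156483e+00  1.05821615e+02 -4.97957890e-03
  6.64783813e+01 -1.14559084e+02]
```

View pics/w2.png

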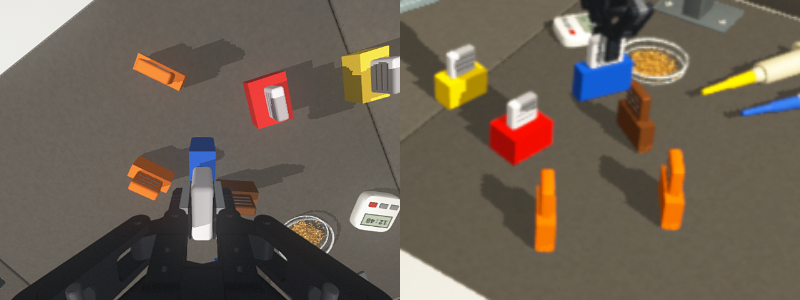

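The block is held and lifted. In the picture it hangs square from the fingers, and the scene crop shows the other blocks undisturbed. I'm carrying it to the stage.

Request:
carry_out --series '[0.5, -0.08, 0, 0, 0, 0.9, -0.15, 0, 0, 0, 0.95, -0.15, 0, 0, 0, 0.95, -0.15, 0, 0, 0, 0.95, -0.15, 0, 0, 0, 0.95, -0.15, 0, 0, 0, 0.95, -0.15, 0, 0, 0, 0.95, -0.15, 0, 0, 0, 0.95, -0.15, 0, 0, 0, 0.95, -0.15, 0, 0, 0, 0.95, -0.15, 0, 0, 0, 0.95, -0.15, 0, 0, 0]'

```text
t: 6.05
eef_pos: [0.5584, 0.135, 0.1815]
tool_rot: [-179.9, 0.0, 73.3]
ft_force: [0.2, -0.7, -1.5]
width: 0.0132
```

Request:
carry_out --series '[0.9, -0.15, 0, 0, 0, 0.9, -0.15, 0, 0, 0, 0.7, -0.1, 0, 0, 0, 0.41, -0.08, 0, -0.85, 0, 0, 0, 0, -0.9, 0, 0, 0, 0, 0, 0, 0, 0, 0, 0, 0, 0, 0, 0, 0, 0, 0, 0, 0, 0, 0]'

```text
t: 6.95
eef_pos: [0.5746, 0.249, 0.1824]
tool_rot: [-180.0, 0.0, 83.7]
ft_force: [0.3, 0.0, -1.4]
width: 0.0133
```

```bash
cat > look.py <<'E'
import sys
from rig import ctrl
from h import *
n=sys.argv[1]
s=ctrl.state(); print(s["t"],s["eef_pos"],s["tool_rot"],s["width"],s["ft_force"])
F={k:ctrl.grab_frame(k) for k in ("wrist","top","scene")}; pickle.dump(F,open(n+".pkl","wb"))
s=ctrl.state(); print(s["t"],s["eef_pos"])
a=cv2.resize(F["wrist"]["pixels"],(800,600))[0:300]
b=cv2.resize(F["top"]["pixels"][165:245,110:220],(400,290),interpolation=cv2.INTER_CUBIC)
c=cv2.resize(F["scene"]["pixels"][135:220,200:317],(400,290),interpolation=cv2.INTER_CUBIC)
cv2.imwrite(f"pics/{n}.png",np.vstack([a,np.hstack([b,c])])[:,:,::-1])
E
python3 look.py p1
```

```text
6.95 [0.57455566 0.24904851 0.18242532] [-1.79984236e+02  1.42708878e-03  8.36852306e+01] 0.01328623819755638 [ 0.34128885  0.00824546 -1.38223629]
7.1 [0.57477596 0.24904634 0.18260671]
```

View pics/p1.png

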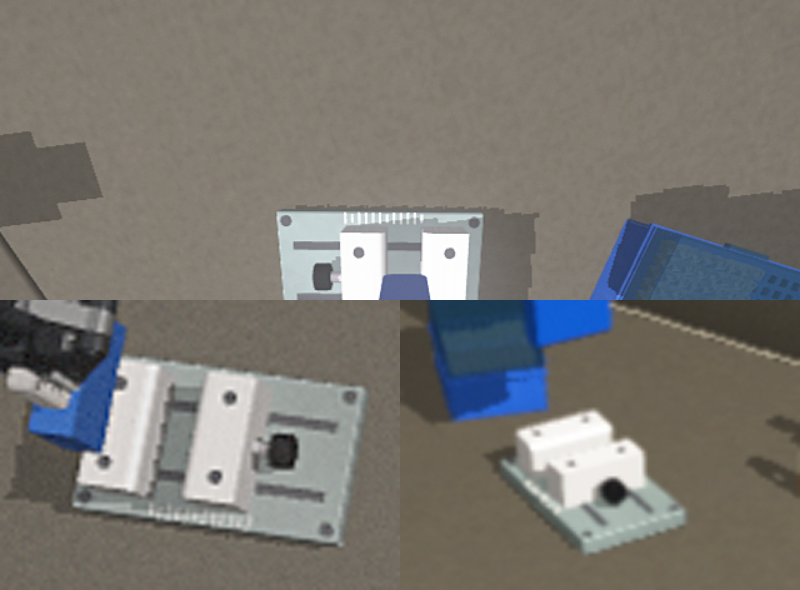

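The wrist view shows the gap between the jaw edges, columns about 387 to 421, with the blue block's end centred at about column 405. I'll put numbers on that offset.

Run:
```python
from h import *
F=pickle.load(open("p1.pkl","rb"));f=F["wrist"];im=f["pixels"].astype(int)
yaw=np.radians(-6.26);nrm=np.array([-np.sin(yaw),np.cos(yaw)]);d=np.array([np.cos(yaw),np.sin(yaw)])
g=im.mean(2)
for r in (192,200,206,212):
    e=np.abs(np.diff(g[r])); idx=[i for i in range(255,400) if e[i]>=18 and e[i]==e[i-2:i+3].max()]
    print(r,[(i,int(g[r,i+1]-g[r,i]),round(float((ray(f,[[i+.5,r]],.044)[0,:2]*1000)@nrm),1)) for i in idx])
h=cv2.cvtColor(f["pixels"],cv2.COLOR_RGB2HSV).astype(int)
m=(h[...,0]>100)&(h[...,0]<135)&(h[...,1]>70); 
for r in (222,226,232,240,250,260):
    c=np.where(m[r,290:360])[0]+290
    if len(c): print("blue",r,c.min(),c.max(),[((ray(f,[[(c.min()+c.max())/2,r]],z)[0,:2]*1000)@nrm).round(1) for z in (.135,.175)])
tcp=np.array([574.7,249.05]);print("tcp n,d",tcp@nrm,tcp@d)
# longitudinal: jaw near-end rows
for c in (292,365):
    print(c,[(r,int(g[r+1,c]-g[r,c]),((ray(f,[[c,r+.5]],.044)[0,:2]*1000)@d).round(1)) for r in range(165,200) if abs(g[r+1,c]-g[r,c])>18])
```

```text
192 [(271, 30, 267.1), (307, -33, 296.8), (337, 61, 321.6), (374, -76, 352.2), (385, -35, 361.3)]
200 [(271, 40, 266.8), (282, -130, 275.9), (290, 108, 282.6), (307, -32, 296.7), (337, 68, 321.7), (355, -110, 336.7), (362, 73, 342.5), (374, -75, 352.5), (384, -32, 360.8)]
206 [(268, -32, 264.0), (271, 51, 266.5), (285, -59, 278.2), (288, 35, 280.7), (307, -34, 296.6), (337, 55, 321.8), (356, -79, 337.7), (361, 61, 341.8), (373, -66, 351.9), (384, -34, 361.1)]
212 [(264, 55, 260.4), (272, 52, 267.1), (307, -31, 296.6), (336, 40, 321.0), (373, -91, 352.1), (383, -27, 360.6)]
blue 222 306 340 [np.float64(309.5), np.float64(309.5)]
blue 226 306 341 [np.float64(309.8), np.float64(309.7)]
blue 232 305 342 [np.float64(309.8), np.float64(309.7)]
blue 240 303 343 [np.float64(309.5), np.float64(309.5)]
blue 250 303 344 [np.float64(309.8), np.float64(309.7)]
blue 260 303 343 [np.float64(309.5), np.float64(309.5)]
tcp n,d 310.2304950234891 544.1167452463496
292 [(168, 25, np.float64(496.3)), (169, 124, np.float64(497.1)), (178, -71, np.float64(504.3)), (179, -30, np.float64(505.2)), (185, 74, np.float64(510.1)), (186, 36, np.float64(510.9))]
365 [(169, 51, np.float64(497.1)), (170, 31, np.float64(497.9)), (171, 21, np.float64(498.7)), (175, -18, np.float64(502.0)), (176, -29, np.float64(502.8)), (186, 118, np.float64(511.0))]
```

The block centre is 309.6 and the gap centre 309.4 mm along the jaw normal, and this view gives a gap of about 25.2 mm. The alignment is good, so I'm lowering.

Request:
carry_out --series '[0, 0, 0.6, 0, 0, 0, 0, 0.6, 0, 0, 0, 0, 0.5, 0, 0, 0, 0, 0.3, 0, 0, 0, 0, 0.3, 0, 0, 0, 0, 0.25, 0, 0, 0, 0, 0.2, 0, 0, 0, 0, 0.1, 0, 0, 0, 0, 0, 0, 0, 0, 0, 0, 0, 0]'

```text
t: 8.1
eef_pos: [0.5751, 0.2495, 0.0691]
tool_rot: [179.9, -0.0, 83.8]
ft_force: [0.1, 0.3, -0.4]
width: 0.0136
```

Request:
carry_out --series '[0, 0, 0.07, 0, 0, 0, 0, 0.06, 0, 0, 0, 0, 0.03, 0, 0, 0, 0, 0, 0, 0, 0, 0, 0, 0, 0]'

```text
t: 8.6
eef_pos: [0.5747, 0.2494, 0.0621]
tool_rot: [180.0, -0.0, 83.8]
ft_force: [-0.0, -0.3, -1.4]
width: 0.0132
```

Request:
carry_out --series '[0, 0, 0.03, 0, 0, 0, 0, 0.02, 0, 0, 0, 0, 0, 0, 0, 0, 0, 0, 0, 0]'

```text
t: 9.0
eef_pos: [0.575, 0.2495, 0.0619]
tool_rot: [180.0, 0.0, 83.8]
ft_force: [-3.4, -0.8, 6.4]
width: 0.0133
```

The upward force is now about 6 N with the TCP at 62 mm, as expected for resting on the plate. I'll open the fingers and back off.

Request:
carry_out --series '[0, 0, 0, 0, 0.4, 0, 0, 0, 0, 0.4, 0, 0, 0, 0, 0.4, 0, 0, -0.3, 0, 0.4, 0, 0, -0.8, 0, 0.4, 0, 0, -0.9, 0, 0.4, 0, 0, -0.9, 0, 0.4, 0, 0, -0.9, 0, 0.4, 0, 0, 0, 0, 0.4]'

```text
t: 9.9
eef_pos: [0.5782, 0.2504, 0.2207]
tool_rot: [179.3, -0.3, 83.8]
ft_force: [1.3, 0.8, 0.4]
width: 0.0342
```

Request:
carry_out --series '[0, 0.9, 0, 0, 0.4, 0, 0.9, 0, 0, 0.4, -0.9, 0, 0, 0, 0.4, -0.9, 0, 0, 0, 0.4, -0.9, 0, 0, 0, 0.4, -0.9, 0, 0, 0, 0.4, 0, 0, 0, 0, 0.4, 0, 0, 0, 0, 0.4]'

```text
t: 10.7
eef_pos: [0.6305, 0.0978, 0.212]
tool_rot: [-180.0, -0.0, 83.7]
ft_force: [-0.4, 0.5, 0.4]
width: 0.0339
```

```bash
python3 look.py p2
python3 - <<'E'
from h import *
F=pickle.load(open("p2.pkl","rb"));t=F["top"]
yaw=np.radians(-6.26);nrm=np.array([-np.sin(yaw),np.cos(yaw)]);d=np.array([np.cos(yaw),np.sin(yaw)])
C=543.5*d+310*nrm
def box(sx,sy,z): return np.array([[*( (C+a*sx*d+b*sy*nrm)/1000),z] for a in(-1,1) for b in(-1,1)])
for n in("top","scene"): print(n,"predicted tab top corners z=.090",proj(F[n],box(20,7,.09)).round(1).tolist(), "body top z=.054",proj(F[n],box(31,10,.054)).round(1).tolist())
h=cv2.cvtColor(t["pixels"],cv2.COLOR_RGB2HSV).astype(int); sub=h[175:240,120:220]
m=((sub[...,0]>100)&(sub[...,0]<130)&(sub[...,1]>130)).astype(np.uint8)
c=max(cv2.findContours(m,0,2)[0],key=cv2.contourArea); print("blue top px",cv2.boundingRect(c+np.array([120,175])))
E
```

```text
10.7 [0.6304989  0.09778001 0.21200126] [-1.79977601e+02 -2.38930463e-02  8.36681880e+01] 0.03389314511420366 [-0.42108216  0.53553123  0.41501873]
10.85 [0.63058481 0.09945631 0.21206469]
top predicted tab top corners z=.090 [[149.1, 206.1], [141.7, 205.2], [153.0, 185.2], [145.6, 184.3]] body top z=.054 [[156.7, 215.9], [146.5, 214.6], [162.4, 184.8], [152.3, 183.5]]
scene predicted tab top corners z=.090 [[244.4, 163.8], [242.0, 161.8], [257.9, 160.2], [255.4, 158.2]] body top z=.054 [[242.1, 177.5], [238.8, 174.5], [262.7, 171.7], [259.2, 168.9]]Traceback (most recent call last):
  File "<stdin>", line 9, in <module>
ValueError: max() iterable argument is empty
```

View pics/p2.png

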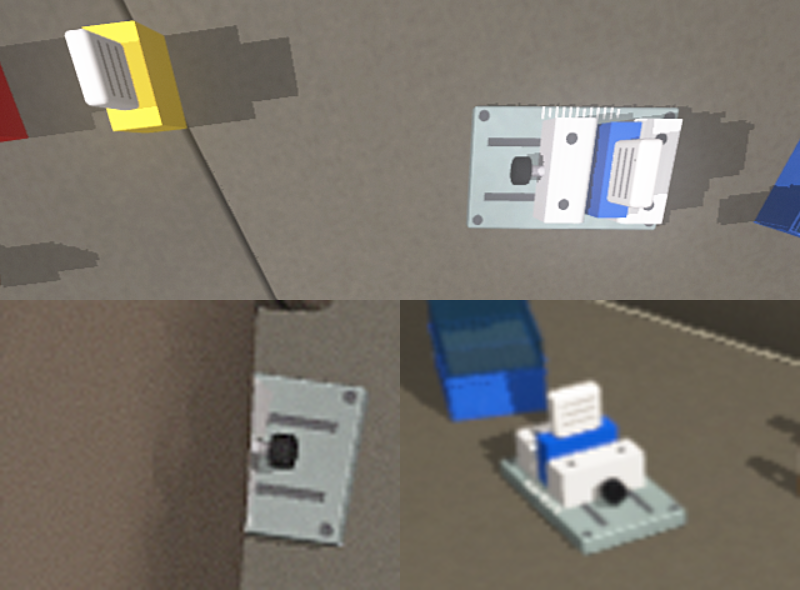

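The wrist view shows the blue block upright between the jaws at (625,170), and the scene crop shows its body down in the gap. The tab top edge runs about (550,392)-(597,382), within a few crop pixels of the seated prediction. I'll do one numeric height check from two views.

Run:
```python
from h import *
F=pickle.load(open("p2.pkl","rb"))
yaw=np.radians(-6.26);nrm=np.array([-np.sin(yaw),np.cos(yaw)]);d=np.array([np.cos(yaw),np.sin(yaw)])
C=(543.5*d+309.5*nrm)
for z in (0,.006):
  for n in("wrist","scene"):
    X=np.array([[*((C+a*31*d+b*10*nrm)/1000),.054+z] for a in(-1,1) for b in(-1,1)])
    T=np.array([[*((C+a*20*d+b*7*nrm)/1000),.09+z] for a in(-1,1) for b in(-1,1)])
    P=np.r_[proj(F[n],X),proj(F[n],T)]
    print(z,n,"body mid/tab mid px",P[:4].mean(0).round(1),P[4:].mean(0).round(1),"tab bbox",P[4:].min(0).round(1),P[4:].max(0).round(1),"body bbox",P[:4].min(0).round(1),P[:4].max(0).round(1))
f=F["wrist"]["pixels"]; h=cv2.cvtColor(f,cv2.COLOR_RGB2HSV).astype(int)
b=(h[...,0]>100)&(h[...,0]<130)&(h[...,1]>110); r=b[80:190,470:540]; ys,xs=np.where(r); print("wrist blue bbox",xs.min()+470,ys.min()+80,xs.max()+470,ys.max()+80)
s=F["scene"]["pixels"]; h=cv2.cvtColor(s,cv2.COLOR_RGB2HSV).astype(int)
w=(h[...,1]<50)&(h[...,2]>150); r=w[150:180,235:265]; ys,xs=np.where(r[:18]); print("scene white top",[(x+235,np.where(r[:,x])[0].min()+150) for x in range(5,28,3) if r[:,x].any()])
for y in (105,115,125,135,145,155,162): print(y, f[y,505:535].mean(1).round().astype(int).tolist())
```

```text
0 wrist body mid/tab mid px [494.7 133.9] [517.8 136.3] tab bbox [503.7 108.2] [532.3 164.5] body bbox [477.3  95.3] [512.9 172.5]
0 scene body mid/tab mid px [250.8 173.2] [250.  161.1] tab bbox [242.1 158.3] [258.  163.8] body bbox [238.8 169. ] [262.8 177.5]
0.006 wrist body mid/tab mid px [498.2 134.1] [522.2 136.7] tab bbox [507.7 107.9] [537.3 165.5] body bbox [480.3  94.8] [516.9 173.5]
0.006 scene body mid/tab mid px [250.6 171.2] [249.9 159. ] tab bbox [241.9 156.3] [257.9 161.8] body bbox [238.7 167. ] [262.7 175.5]
wrist blue bbox 470 98 512 173
scene white top [(240, np.int64(172)), (243, np.int64(162)), (246, np.int64(161)), (249, np.int64(160)), (252, np.int64(159)), (255, np.int64(159)), (258, np.int64(160)), (261, np.int64(177))]
105 [159, 159, 159, 158, 159, 156, 151, 194, 229, 230, 225, 221, 220, 222, 224, 221, 216, 246, 255, 253, 253, 254, 255, 255, 255, 255, 255, 255, 255, 255]
115 [228, 228, 230, 229, 230, 228, 240, 254, 255, 255, 255, 254, 254, 254, 254, 254, 254, 254, 254, 254, 254, 254, 255, 255, 236, 165, 183, 227, 225, 224]
125 [149, 207, 234, 227, 235, 251, 255, 255, 255, 254, 254, 254, 254, 254, 254, 254, 254, 254, 253, 253, 254, 254, 243, 225, 222, 222, 223, 223, 223, 225]
135 [226, 230, 231, 246, 255, 255, 255, 254, 254, 254, 254, 254, 254, 254, 254, 253, 253, 253, 253, 253, 247, 227, 221, 223, 224, 223, 225, 225, 226, 225]
145 [227, 239, 254, 255, 255, 255, 254, 254, 254, 254, 254, 254, 253, 253, 253, 253, 253, 254, 251, 230, 221, 224, 222, 224, 225, 226, 227, 224, 225, 227]
155 [250, 255, 255, 255, 254, 254, 254, 254, 254, 254, 253, 253, 253, 253, 253, 253, 251, 232, 217, 219, 217, 242, 255, 255, 255, 254, 255, 255, 239, 125]
162 [255, 255, 255, 255, 254, 254, 254, 254, 254, 254, 254, 253, 253, 253, 255, 255, 220, 135, 236, 255, 253, 253, 253, 252, 252, 254, 255, 212, 101, 106]
```

Both views match the fully seated block: tab centre at column 517 against 517.8 predicted, or 522 if it stood 6 mm high. Handing in.

```bash
python3 -c "
from rig import ctrl
print(ctrl.close_job())"
```

```text
the job is handed in; nothing more can be done
None
```

I left the blue 20 mm block (block_thin) standing in the gap and handed the job in after about 11 s of robot time. The hand-in reports no verdict.

- **Gap:** I measured about 25–26 mm, 25.5 from the top camera and 25.2 from the wrist camera. One rougher edge reading gave 27. Only the thin block can fit at that opening, with about 5 mm play, so I did not try the others.
- **Seating:** The block went down freely and met the plate at about 6 N. Both the wrist and scene views then matched a fully seated, upright block to about 1 pixel; 6 mm too high would have shown as 2–4 pixels. It stands within a few millimetres of mid-jaw.
- **Other blocks:** I never touched the yellow and red blocks. Pictures after the grasp showed both upright on the bench, but the last wrist view showed all of the yellow one and only a corner of the red.
- **Checks that failed or disagreed:**
  - The arm blocked the top camera in the last look, so its block check failed.
  - At the pick, the gripper stood about 7 mm off across the tab because I had read the pose before the arm settled. The fingers slid the block to centre, and I confirmed its alignment over the gap before lowering.

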